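# Fit a bayonet objective to the upward-looking bench camera

### The arm

A 6-joint arm with a two-finger parallel gripper is mounted at the origin on the work surface. World frame = base frame: x ahead of the robot, y to its left, z up, the work surface at z = 0. Lengths are in m, angles in rad, forces in N, time in s.
With the tool pointing down it reaches from about 0.35 to 0.975 m from the base axis. Payload 7.1 kg.
Tool frame: the origin (TCP) lies on the centre line of the jaws, within the pads' length; the fingertips stand tip_extent ahead of it and the grasp point (between the pads) is the TCP (tip_extent is the distance from the TCP to the fingertips, in m); z points along the fingers, y is the direction in which the jaws open and shut (so a half turn about z gives the same grasp; the last joint's range is limited). The gripper opens to 88 mm and grips with 3 to 60 N. Pads are 20 mm wide; open, the fingers measure 115 mm over their backs; the gripper's body (75 mm by 178 mm) begins 61 mm behind the grasp point.
Start: joints at [-1.312, 0.423, 1.63, -0, 1.089, -0.019], TCP at [0.171, -0.601, 0.242] pointing down, gripper open.
Joint ranges: [-3, 3], [-0.9, 2.11], [0.09, 2.58], [-1.31, 4.45], [0.11, 2.69], [-2.54, 2.54]. Speed limits (rad/s): [2.39, 2.39, 3.01, 3.14, 3.14, 3.14].

### API

Orientations are given as a rotation vector (axis times angle).
In Python, from bench import * gives the robot as it stands. The module is installed in compiled form; this text tells all that it offers.
- The arm moves only by the shell command python3 -m inch 'ROWS' [OPENING] [FORCE]. ROWS is JSON, a list of rows, each an object with "slide": the shift along the tool's x, y, z in cm, a list of three; "roll": the turn about the tool's z in degrees. A call has 1 to 10 rows; each row shifts and turns the pose as measured when the row begins, along the tool's axes as they then stand; what a row does not reach is not made up. A row lasts 1/10 s, in which the tool goes at most 50 mm and 8.59 degrees, less where a joint would pass 70% of its speed; a pose out of reach is approached as far as the arm can. A call is refused whole if a number of a shift passes 5 or a number of a turn 8.59, either way. A call with a gripper value outside its range is refused whole. OPENING is the opening, from 0 (shut) to 1 (fully open), set as the call begins (- or left out, the last holds). The fingers move at their own pace and stop on an object; FORCE is the grip in N (left out, the last holds). Time passes only in rows, so rows that do not move let the fingers close. It gives the time, the measured TCP pose, the force and the opening at its end, in the units of the state.
- state(): the state, without advancing time (a new reading comes with each control period).
- read_camera(name): name is "scene" or "top" or "wrist"; returns (picture, depth): 480x640x3 uint8, blue, green, red; 480x640 float32, m along the optical axis (not along the pixel's ray), 0 where there is no reading.
- camera_params(name): a dict with "fx", "fy", "cx", "cy" (pixels), "T" (4x4, takes a point from camera to world coordinates). Camera axes: x right, y down, z forward; pixel columns grow to the right and rows downward; lengths in m; the calibration is good to about 2 mm. A picture is of the moment at which its call begins: read the wrist's pose just before it. camera_params takes no time and is no camera call; for the wrist camera it gives the pose at the moment of the call.
- sign_off(): hands the job in, once; it reports no verdict.
The state is a dict: "time": time; "q": joint angles; "joint_velocities": joint speeds; "effort": joint torques, N m; "position": TCP position; "eef_rot": TCP orientation; "ft_force": force on the tool from outside, world axes, zero at the start; "ft_torque": the same for the moment, N m; "finger_gap": finger opening in m.
Only numpy, scipy, OpenCV 4.12 (cv2) and the standard library are available. Lean on these libraries where they do the work, as an engineer would, in place of code of your own. Each camera call takes 0.05 s, during which the arm holds its last target. There are 200 camera calls.

### The job

Take the dust cap off the bench camera that looks upward and leave it on the white mat in front of it. Then fit the shorter of the two objectives: find the slots with its lugs, push it in against the spring, turn it clockwise to the stop and let it spring back up into its notches, so that it stays locked when you let go. Go gently, without forcing the mount, keep it upright, and leave the other things on the bench where they are.

Things in the scene. Friction and masses are not known exactly. Their poses are not given: they have to be found in the camera images.
- camera: Bench camera that looks upward, bolted down: grey metal box on a base plate 150 x 118 mm (x, y); box top 62 mm above the bench; on it a black lamp ring 92 mm across, 68 mm high, round a steel bayonet mount 60 mm across. Origin on the bench under the mount's axis, z up.
- mount (a point): Centre of the top face of the steel bayonet ring, 85 mm above the bench; axes as the camera's. Hole 37 mm across with three equal slots 120 deg apart, 34 deg wide, out to 46 mm across. By design one slot points along the camera's +x, but the ring is clocked on its housing: the slots stand up to 0.75 rad to either side, not shown by this pose. Look or feel for them. The ring does not turn in use.
- notch_level (a point): On the mount's axis, 4 mm below the ring's top: height of the roof of the three notches. Clockwise from each slot (seen from above) come a ledge 18 deg wide with its underside 6.5 mm below the ring's top, a notch 28 deg wide whose roof is only 4 mm below the top, then a solid stop. Slot middle to notch middle is 49 deg.
- spring_seat_top (a point): On the mount's axis, 7.7 mm below the ring's top: where the top of the brass spring seat stands when free (the point does not move with it). The seat gives 10.5 mm at 1.5 N per mm, from 0 N.
- short_objective: The shorter objective, to be fitted: 72 mm tall, 0.15 to 0.25 kg, standing on its mount end. Origin: centre of its underside, z up. From there up: steel cone 27 mm across widening to 34 mm in 4 mm, 34 mm spigot to z = 16 mm, 48 mm collar from 16 to 22 mm, then a round body 44 mm across, silver then ribbed black, to 72 mm.
- lugs (a point): On the short objective's axis, 8 mm above its underside: top of its three lugs. They stand out of the spigot to 42 mm across, 5.5 mm wide, from 5 to 8 mm above the underside, at the objective's +x and 120 deg either side; a small ridge on the collar stands above each.
- collar (a point): On the short objective's axis, 16 mm above its underside: underside of the collar. Height above the ring's top: 11 mm with the lugs lying on the ring, about 7 mm when in the slots and resting on the spring, 1.5 to 0 mm when pushed in so far that the lugs pass under the ledges (spring then 10 to 12.5 N), 4 mm when locked in the notches (spring then 6.5 N).
- dust_cap: Black dust cap lying loose in the mount: a 50 mm disc, 4 mm thick, with a 32 mm plug 5 mm long below it and a round knob 20 mm across and 16 mm tall on top; 25 mm tall in all, 30 g. Origin: centre of the plug's underside, z up; in the mount it is 5 mm below the ring's top. It lifts straight out.
- mat: White mat on the bench between robot and camera, 120 x 240 mm (x, y), 2 mm thick, kept clear. Origin: centre of its underside.
- long_objective: The longer objective, 104 mm tall, body 38 mm across, with the same bayonet foot; not wanted. Origin: centre of its underside. It may stand on either side.
- solder_reel: Reel of solder standing on end, 54 mm across, 55 mm tall; leave alone. Origin: underside.
- fine_solder_reel: Smaller reel of solder, 46 mm across, 42 mm tall; leave alone. Origin: underside.
- vial_a: Small clear vial with white lid, 22 mm across, 57 mm tall; leave alone. Origin: underside.
- vial_b: Another such vial; leave alone. Origin: underside.
- carton: Flat white carton, 100 x 120 x 28 mm; leave alone. Origin: underside.
- screwdriver: Screwdriver lying on the bench, 160 mm long along its x; leave alone.
Mind the look-alikes: they are no part of the job. What is shaped like the camera but red is not meant.

How it is judged:
On the way, in this order (a step that is already met when the one before it is completed fails the run):
1. the dust cap is off and lies, released, on the mat (x of dust_cap in the frame of mat between -0.06 and 0.06 m and y of dust_cap in the frame of mat between -0.12 and 0.12 m and z of dust_cap in the frame of mat below 0.03 m and linear speed of dust_cap below 0.02 m/s and contact force between the fingers and dust_cap below 0.1 N), for 0.2 s.
2. the short objective sits locked in its notches in the mount, released (z of short_objective in the frame of mount between -0.0134 and -0.0108 m and horizontal distance between short_objective and mount below 0.003 m and angle between short_objective's own z axis and vertical below 0.06 rad and linear speed of short_objective below 0.02 m/s and angular speed of short_objective below 0.2 rad/s and contact force between the fingers and short_objective below 0.1 N), for 0.3 s.
At the end, for the whole second after the job is handed in: short objective released, at rest, upright (0.06 rad) and on the mount's axis (3 mm), sprung up into its notches: origin 10.8 to 13.4 mm below the ring's top; dust cap released and at rest on the mat, its centre over the mat, origin less than 30 mm above the mat's underside (all of step 1 and all of step 2); the robot touches nothing.
It fails at once if the short objective is forced: more than 35 N between it and the camera (contact force between short_objective and camera above 35 N).
It fails at once if the short objective is tipped more than 0.4 rad (angle between short_objective's own z axis and vertical above 0.4 rad).
It fails at once if another thing on the bench is moved more than 20 mm (distance of any of long_objective, solder_reel, fine_solder_reel, vial_a, vial_b, carton, screwdriver from where it was at the start of the episode above 0.02 m).
It also fails if it takes over 72 s, if anything falls off the work surface, if the arm or the gripper's body presses on something with over 40 N, if the wrist force passes 120 N, or if a joint passes its speed limit or range.

## Working session

There is one attempt and no reset: what is moved stays moved. The work goes in short steps, Python scripts to look and compute and a shell command to move; the robot and the scene stay as the last step left them, time stands still between calls to the robot, and variables do not carry over. Pictures are saved under pics/ and viewed, about 8 in all and at most 12, crops included, and the job is handed in when it is done.

```bash
mkdir -p pics; cat > h.py <<'E'
from bench import *
import numpy as np, cv2
from scipy.spatial.transform import Rotation as R
def snap(n,f=None):
    P=camera_params(n); im,d=read_camera(n)
    if f: cv2.imwrite('pics/'+f,im); np.savez('pics/'+f+'.npz',im=im,d=d,**{k:np.array(v) for k,v in P.items()})
    return P,im,d
def ray(P,u,v,z):
    T=np.array(P['T']); r=T[:3,:3]@np.array([(u-P['cx'])/P['fx'],(v-P['cy'])/P['fy'],1]); o=T[:3,3]
    return o+r*(z-o[2])/r[2]
def cloud(P,d):
    T=np.array(P['T']); v,u=np.mgrid[:480,:640]
    p=np.stack([(u-P['cx'])/P['fx']*d,(v-P['cy'])/P['fy']*d,d],-1)
    return p@T[:3,:3].T+T[:3,3]
def st():
    s=state(); Rm=R.from_rotvec(s['eef_rot']).as_matrix()
    print('t',round(s['time'],2),'p',np.round(s['position'],4),'x',np.round(Rm[:,0],3),'y',np.round(Rm[:,1],3),'z',np.round(Rm[:,2],3),'F',np.round(s['ft_force'],1),'M',np.round(s['ft_torque'],2),'gap',round(s['finger_gap'],4),'q',np.round(s['q'],2))
    return s,Rm
E
python3 - <<'E'
from h import *
s,_=st(); print(s.keys())
a=[snap(n,n+'0.png') for n in('top','scene')]
for P,im,d in a: print(np.round(P['T'],3).tolist(),P['fx'])
E
```

```text
t 0.0 p [ 0.1713 -0.6005  0.2409] x [0.962 0.274 0.   ] y [ 0.274 -0.962 -0.001] z [-0.     0.001 -1.   ] F [ 0.2  0.7 -0.4] M [ 0.01 -0.01  0.02] gap 0.0877 q [-1.31  0.42  1.63 -0.    1.09 -0.02]
dict_keys(['time', 'q', 'joint_velocities', 'effort', 'position', 'eef_rot', 'ft_force', 'ft_torque', 'finger_gap'])
[[0.011, -0.984, 0.177, 0.359], [-1.0, -0.015, -0.02, 0.0], [0.022, -0.177, -0.984, 1.193], [0.0, 0.0, 0.0, 1.0]] 567.095810196122
[[-0.099, 0.866, -0.491, 0.995], [0.995, 0.085, -0.05, 0.022], [-0.001, -0.494, -0.87, 0.863], [0.0, 0.0, 0.0, 1.0]] 452.21809982535854
```

View pics/top0.png

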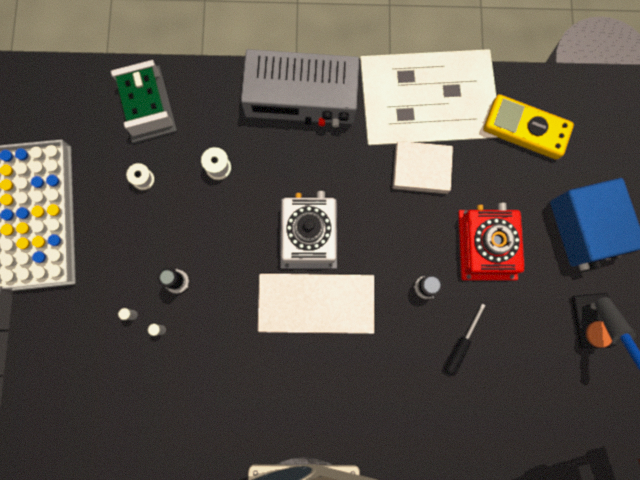

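View pics/scene0.png

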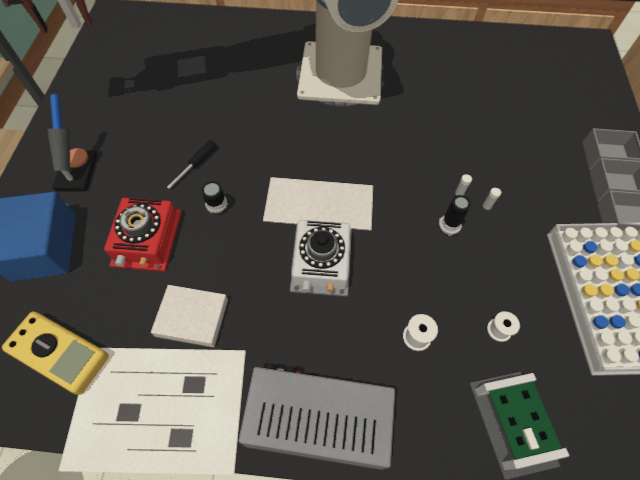

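The top view shows the grey camera with its cap at about (309,228) and the mat at (316,303). There is an objective at (428,287) on the right and another at (174,280) on the left. I'll use depth to tell which is shorter.

```bash
python3 - <<'E'
from h import *
for n in('top','scene'):
    z=np.load(f'pics/{n}0.png.npz'); P={k:z[k] for k in z}; c=cloud(P,z['d'])
    def cl(cx,cy,r,lo,hi,t):
        m=(np.hypot(c[...,0]-cx,c[...,1]-cy)<r)&(c[...,2]>lo)&(c[...,2]<hi)
        q=c[m]; 
        if len(q): print(n,t,len(q),'med',np.round(np.median(q,0),4),'mid',np.round((np.percentile(q,2,0)+np.percentile(q,98,0))/2,4),'ext',np.round(np.percentile(q,98,0)-np.percentile(q,2,0),4))
    if n=='top':
        for t,(u,v) in dict(cap=(309,228),right=(428,287),left=(174,280),mat=(316,303)).items(): print(t,np.round(c[v,u],4), np.round(ray(P,u,v,.08),4))
    p0=ray(np.load('pics/top0.png.npz'),309,228,.1); p1=ray(np.load('pics/top0.png.npz'),428,285,.07); p2=ray(np.load('pics/top0.png.npz'),174,277,.1)
    cl(*p0[:2],.03,.099,.12,'knob'); cl(*p0[:2],.05,.085,.095,'disc');cl(*p1[:2],.045,.067,.08,'short top');cl(*p2[:2],.05,.095,.11,'long top')
    cl(*p0[:2],.06,.064,.074,'lampring')
    m=(np.abs(c[...,2]-.002)<.006)&(z['im'].min(2)>130)&(np.abs(c[...,1])<.2)&(c[...,0]>.3)&(c[...,0]<.55)
    q=c[m][:,:2].astype(np.float32); print('mat',cv2.minAreaRect(q))
E
```

```text
cap [ 0.5674 -0.0038  0.1074] [ 0.5726 -0.0039  0.08  ]
right [ 0.4583 -0.2411  0.0749] [ 0.4578 -0.24    0.08  ]
left [0.4629 0.2531 0.1033] [0.4651 0.2585 0.08  ]
mat [ 0.4283 -0.021   0.0032] [ 0.4238 -0.0197  0.08  ]
top knob 89 med [ 0.5758 -0.0037  0.1041] mid [ 0.5764 -0.003   0.1041] ext [0.0197 0.0181 0.0092]
top disc 456 med [ 0.5744 -0.0038  0.0887] mid [ 0.575  -0.0047  0.0893] ext [0.0504 0.0499 0.0084]
top short top 387 med [ 0.4642 -0.2488  0.0728] mid [ 0.464  -0.249   0.0722] ext [0.0387 0.0394 0.0094]
top long top 324 med [0.4686 0.2659 0.104 ] mid [0.4688 0.2667 0.1028] ext [0.0341 0.0349 0.0109]
top lampring 984 med [ 0.5659 -0.0034  0.0674] mid [ 0.5699 -0.0034  0.0682] ext [0.1027 0.0903 0.0082]
mat ((0.4360302686691284, -0.020675532519817352), (0.2410062551498413, 0.13614533841609955), 89.91703796386719)
scene knob 95 med [ 0.5769 -0.0026  0.1041] mid [ 0.5762 -0.0032  0.103 ] ext [0.0193 0.0196 0.0069]
scene disc 390 med [ 0.5821 -0.0015  0.0886] mid [ 0.5769 -0.0028  0.0885] ext [0.0475 0.047  0.0065]
scene short top 297 med [ 0.4645 -0.2481  0.0721] mid [ 0.4639 -0.2483  0.0719] ext [0.0403 0.0409 0.0064]
scene long top 283 med [0.4705 0.2665 0.104 ] mid [0.4689 0.2668 0.1016] ext [0.0351 0.0346 0.011 ]
scene lampring 846 med [ 0.5858 -0.0019  0.0676] mid [ 0.5714 -0.0025  0.0679] ext [0.1055 0.0859 0.0076]
mat ((0.4277246296405792, -0.02013315260410309), (0.241289421916008, 0.12281809002161026), 89.81818389892578)
```

```bash
python3 -c "import bench;print([n for n in dir(bench) if n[0]!='_'], getattr(bench,'tip_extent',None))"; python3 -m inch '[{"slide":[3.8,-2.6,0]},{"slide":[3.8,-2.6,0]},{"slide":[3.8,-2.6,0]},{"slide":[3.8,-2.6,0]},{"slide":[3.8,-2.6,0]},{"slide":[3.8,-2.6,0]},{"slide":[3.8,-2.6,0]},{"slide":[3.8,-2.6,0],"roll":8},{"slide":[3.8,-2.6,0],"roll":8},{"slide":[0,0,0]}]'; python3 - <<'E'
from h import *
st();P,im,d=snap('wrist','w1.png'); print(np.round(P['T'],3).tolist(),P['fx'])
E
```

```text
['IKError', 'camera_params', 'read_camera', 'sign_off', 'state', 'tip_extent'] 0.019
t 0.1 p [ 0.1713 -0.6006  0.241 ] x [0.962 0.274 0.   ] y [ 0.274 -0.962 -0.001] z [-0.     0.001 -1.   ] F [-0.7  0.  -0. ] M [-0.02  0.03 -0.03] gap 0.0878 q [-1.31  0.42  1.63 -0.    1.09 -0.02]
[[0.275, -0.917, -0.29, 0.251], [-0.961, -0.263, -0.081, -0.579], [-0.002, 0.301, -0.954, 0.384], [0.0, 0.0, 0.0, 1.0]] 399.90204536391803schema error: expected keys slide, roll
```

```bash
python3 -m inch '[{"slide":[3.8,-2.6,0],"roll":0},{"slide":[3.8,-2.6,0],"roll":0},{"slide":[3.8,-2.6,0],"roll":0},{"slide":[3.8,-2.6,0],"roll":0},{"slide":[3.8,-2.6,0],"roll":0},{"slide":[3.8,-2.6,0],"roll":0},{"slide":[3.8,-2.6,0],"roll":0},{"slide":[3.8,-2.6,0],"roll":8},{"slide":[3.8,-2.6,0],"roll":8},{"slide":[0,0,0],"roll":0}]'; python3 - <<'E'
from h import *
st();P,im,d=snap('wrist','w1.png'); print(np.round(P['T'],3).tolist(),P['fx'])
E
```

```text
time: 1.15
position: [0.4453, -0.2796, 0.2393]
eef_rot: [-3.14, 0.006, 0.001]
ft_force: [0.2, -0.4, 0.0]
finger_gap: 0.0878
t 1.15 p [ 0.4453 -0.2796  0.2393] x [ 1.    -0.004 -0.001] y [-0.004 -1.    -0.001] z [-0.001  0.001 -1.   ] F [ 0.2 -0.4  0. ] M [-0.01 -0.02  0.05] gap 0.0878 q [-0.58  0.28  1.85  0.    1.01  0.99]
[[-0.003, -0.953, -0.302, 0.529], [-1.0, 0.002, 0.002, -0.281], [-0.002, 0.302, -0.953, 0.383], [0.0, 0.0, 0.0, 1.0]] 399.90204536391803
```

View pics/w1.png

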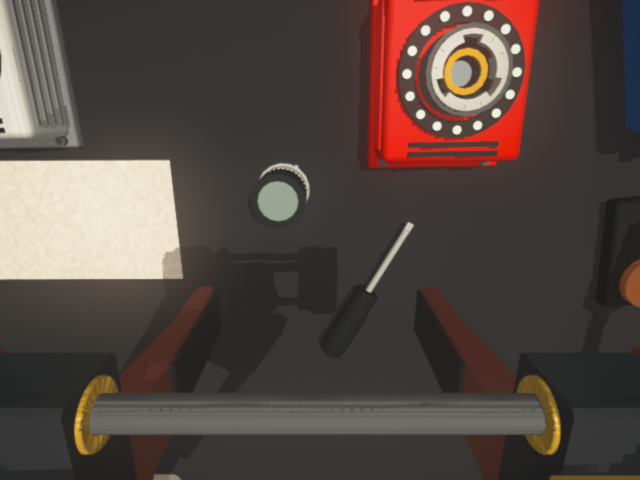

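The wrist view shows the short objective at (278,195) with one ridge just visible at its back edge, and the red decoy's open mount at (465,70). I'll do the cap first.

```bash
python3 -m inch '[{"slide":[1.9,-4.1,0],"roll":0},{"slide":[1.9,-4.1,0],"roll":0},{"slide":[1.9,-4.1,0],"roll":0},{"slide":[1.9,-4.1,0],"roll":0},{"slide":[1.9,-4.1,0],"roll":0},{"slide":[1.9,-4.1,0],"roll":0},{"slide":[1.9,-4.1,3],"roll":0},{"slide":[0,0,3],"roll":0},{"slide":[0,0,0],"roll":0}]' 0.5 10; python3 - <<'E'
from h import *
st();P,im,d=snap('wrist','w2.png'); c=cloud(P,d)
for r,lo,hi,t in((.02,.1,.112,'knob'),(.035,.086,.093,'disc'),(.06,.065,.072,'lamp')):
    m=(np.hypot(c[...,0]-.576,c[...,1]+.003)<r)&(c[...,2]>lo)&(c[...,2]<hi); q=c[m]
    if len(q): print(t,len(q),np.round(np.median(q,0),4),np.round((q.min(0)+q.max(0))/2,4),np.round(np.ptp(q,0),4))
E
```

```text
time: 2.1
position: [0.5758, 0.0023, 0.1796]
eef_rot: [3.14, 0.012, -0.002]
ft_force: [-0.4, -0.4, -0.6]
finger_gap: 0.0438
t 2.1 p [0.5758 0.0023 0.1796] x [ 1.     0.008 -0.001] y [ 0.008 -1.     0.002] z [-0.001 -0.002 -1.   ] F [-0.4 -0.4 -0.6] M [-0.02  0.06  0.05] gap 0.0438 q [-0.02  0.43  1.79 -0.    0.93  1.55]
knob 986 [ 0.5776 -0.003   0.1052] [ 0.5765 -0.0032  0.1037] [0.0221 0.0213 0.0073]
disc 3710 [ 0.5814 -0.0026  0.0894] [ 0.5764 -0.0021  0.0894] [0.0545 0.0525 0.0069]
lamp 6809 [ 0.5873 -0.0026  0.0685] [ 0.5764 -0.0032  0.0685] [0.1183 0.0916 0.007 ]
```

```bash
python3 -m inch '[{"slide":[0,0.5,2.5],"roll":0},{"slide":[0,0,2.5],"roll":0},{"slide":[0,0,1.5],"roll":0},{"slide":[0,0,0.3],"roll":0},{"slide":[0,0,0],"roll":0}]' 0.5 10;python3 -m inch '[{"slide":[0,0,0],"roll":0},{"slide":[0,0,0],"roll":0},{"slide":[0,0,0],"roll":0},{"slide":[0,0,0],"roll":0}]' 0 10
```

```text
time: 2.65
position: [0.5804, -0.0101, 0.1184]
eef_rot: [3.139, 0.005, 0.015]
ft_force: [0.1, 0.9, 0.8]
finger_gap: 0.0436
time: 3.05
position: [0.5825, -0.0072, 0.1234]
eef_rot: [-3.138, -0.0, -0.024]
ft_force: [-0.2, 3.5, -0.7]
finger_gap: 0.019
```

```bash
python3 - <<'E'
from h import *
for i in range(3): st()
E
python3 -m inch '[{"slide":[0,0,0],"roll":0}]' ; python3 - <<'E'
from h import *
s,_=st();P,im,d=snap('wrist','w3.png');st(); c=cloud(P,d); T=np.array(P['T']); print(np.round(T[:3,3]-s['position'],4))
E
```

```text
t 3.05 p [ 0.5825 -0.0072  0.1234] x [1.    0.    0.015] y [ 0.    -1.    -0.003] z [ 0.015  0.003 -1.   ] F [-0.2  3.5 -0.7] M [ 0.64  0.07 -0.02] gap 0.019 q [-0.03  0.52  1.81  0.01  0.8   1.53]
t 3.05 p [ 0.5825 -0.0072  0.1234] x [1.    0.    0.015] y [ 0.    -1.    -0.003] z [ 0.015  0.003 -1.   ] F [-0.2  3.5 -0.7] M [ 0.64  0.07 -0.02] gap 0.019 q [-0.03  0.52  1.81  0.01  0.8   1.53]
t 3.05 p [ 0.5825 -0.0072  0.1234] x [1.    0.    0.015] y [ 0.    -1.    -0.003] z [ 0.015  0.003 -1.   ] F [-0.2  3.5 -0.7] M [ 0.64  0.07 -0.02] gap 0.019 q [-0.03  0.52  1.81  0.01  0.8   1.53]
time: 3.15
position: [0.5828, -0.0065, 0.1243]
eef_rot: [-3.138, -0.001, -0.026]
ft_force: [0.1, 0.1, -0.4]
finger_gap: 0.0189
t 3.15 p [ 0.5828 -0.0065  0.1243] x [1.    0.001 0.016] y [ 0.001 -1.    -0.004] z [ 0.016  0.004 -1.   ] F [ 0.1  0.1 -0.4] M [ 0.02 -0.    0.03] gap 0.0189 q [-0.03  0.51  1.81  0.01  0.8   1.53]
t 3.2 p [ 0.583  -0.0067  0.1244] x [1.    0.001 0.017] y [ 0.001 -1.    -0.003] z [ 0.017  0.004 -1.   ] F [-1.3  2.4  1.4] M [0.45 0.1  0.03] gap 0.019 q [-0.03  0.51  1.81  0.01  0.8   1.53]
[ 0.0809 -0.0012  0.1448]
```

View pics/w3.png

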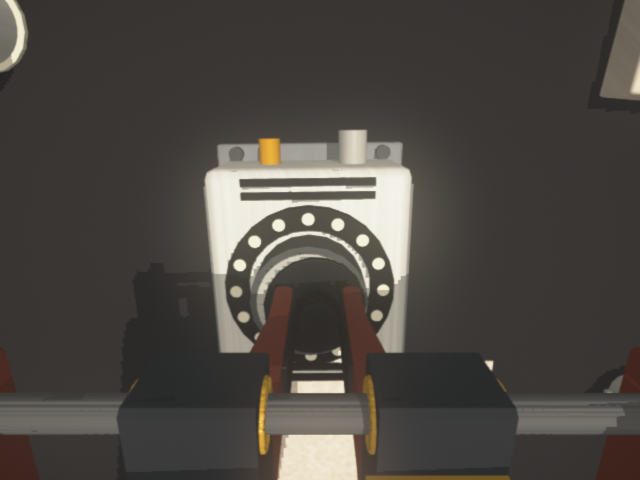

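The jaws hold the knob with a 19 mm gap, and the disc looks slightly raised. I'll lift it straight up.

```bash
python3 -m inch '[{"slide":[0,0,-1.5],"roll":0},{"slide":[0,0,-2],"roll":0},{"slide":[0,0,-2],"roll":0}]' 0 10;  python3 - <<'E'
from h import *
s,_=st();P,im,d=snap('wrist','w4.png');c=cloud(P,d)
v,u=np.where((np.abs(c[...,0]-.5765)<.03)&(np.abs(c[...,1]+.003)<.03))
cv2.imwrite('pics/w4c.png',im[120:420,120:520]);st()
E
```

```text
time: 3.5
position: [0.5807, -0.0073, 0.1807]
eef_rot: [-3.139, -0.003, -0.019]
ft_force: [-0.5, -0.5, 0.0]
finger_gap: 0.019
t 3.5 p [ 0.5807 -0.0073  0.1807] x [1.    0.002 0.012] y [ 0.002 -1.    -0.002] z [ 0.012  0.002 -1.   ] F [-0.5 -0.5  0. ] M [ 0.03 -0.01 -0.  ] gap 0.019 q [-0.03  0.43  1.78  0.    0.92  1.53]
t 3.55 p [ 0.5827 -0.0074  0.1842] x [1.    0.002 0.018] y [ 0.002 -1.    -0.002] z [ 0.018  0.002 -1.   ] F [2.  0.6 1.2] M [ 0.01 -0.05 -0.03] gap 0.0189 q [-0.03  0.43  1.78  0.    0.92  1.53]
```

View pics/w4c.png

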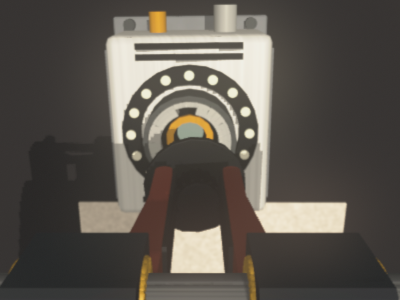

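The cap is out and held, and the open mount shows behind it at about (190,125) in the crop. Next I'll carry it to the mat.

```bash
python3 -m inch '[{"slide":[-3,0.2,0],"roll":0},{"slide":[-4,0.3,0],"roll":0},{"slide":[-4,0.3,1],"roll":0},{"slide":[-4,0.3,3],"roll":0},{"slide":[0,0,3],"roll":0},{"slide":[0,0,3],"roll":0},{"slide":[0,0,1.5],"roll":0}]' 0 10; python3 -c "
from h import *
st()"
```

```text
time: 4.25
position: [0.4369, -0.021, 0.0713]
eef_rot: [3.14, 0.003, 0.061]
ft_force: [-0.1, -0.8, 0.4]
finger_gap: 0.0188
t 4.25 p [ 0.4369 -0.021   0.0713] x [0.999 0.002 0.039] y [ 0.002 -1.     0.001] z [ 0.039 -0.001 -0.999] F [-0.1 -0.8  0.4] M [ 0.07  0.04 -0.01] gap 0.0188 q [-0.08  0.45  2.16  0.    0.49  1.49]
```

```bash
python3 -m inch '[{"slide":[0,0,1.2],"roll":0},{"slide":[0,0,0.8],"roll":0},{"slide":[0,0,0.5],"roll":0}]' 0 10; python3 -c "
from h import *
st()"
```

```text
time: 4.55
position: [0.4382, -0.0216, 0.0449]
eef_rot: [3.14, 0.002, 0.061]
ft_force: [-0.5, -1.0, -0.3]
finger_gap: 0.0185
t 4.55 p [ 0.4382 -0.0216  0.0449] x [0.999 0.002 0.039] y [ 0.001 -1.     0.001] z [ 0.039 -0.001 -0.999] F [-0.5 -1.  -0.3] M [ 0.04  0.07 -0.02] gap 0.0185 q [-0.08  0.51  2.16  0.    0.43  1.49]
```

```bash
python3 -m inch '[{"slide":[0,0,0.3],"roll":0},{"slide":[0,0,0.2],"roll":0}]' 0 10; python3 -c "
from h import *
st()"
```

```text
time: 4.75
position: [0.4396, -0.0209, 0.0411]
eef_rot: [3.14, 0.0, 0.064]
ft_force: [-4.0, 3.0, 14.8]
finger_gap: 0.0193
t 4.75 p [ 0.4396 -0.0209  0.0411] x [0.999 0.    0.041] y [ 0. -1.  0.] z [ 0.041 -0.    -0.999] F [-4.   3.  14.8] M [ 0.53  0.62 -0.04] gap 0.0193 q [-0.08  0.52  2.16  0.01  0.42  1.49]
```

```bash
python3 -m inch '[{"slide":[0,0,0],"roll":0},{"slide":[0,0,0],"roll":0},{"slide":[0,0,0],"roll":0}]' 0.5 10; python3 -m inch '[{"slide":[0,0,-2],"roll":0},{"slide":[0,0,-3],"roll":0},{"slide":[0,0,-4],"roll":0},{"slide":[0,0,-4],"roll":0}]' 1; python3 -c "
from h import *
st();P,im,d=snap('top','t2.png');c=cloud(P,d)
for n in ('top','scene'):
  P,im,d=snap(n);c=cloud(P,d);m=(np.abs(c[...,0]-.435)<.05)&(np.abs(c[...,1]+.02)<.08)&(c[...,2]>.006)&(c[...,2]<.04);q=c[m];print(len(q),np.round(np.percentile(q,[5,50,95],axis=0),4))"
```

```text
time: 5.05
position: [0.4412, -0.021, 0.0425]
eef_rot: [3.14, 0.001, 0.07]
ft_force: [-0.2, 0.6, -0.7]
finger_gap: 0.0396
time: 5.45
position: [0.4325, -0.021, 0.1723]
eef_rot: [3.141, 0.001, 0.054]
ft_force: [0.7, -0.1, -0.9]
finger_gap: 0.0719
t 5.45 p [ 0.4325 -0.021   0.1723] x [0.999 0.    0.034] y [ 0. -1.  0.] z [ 0.034 -0.    -0.999] F [ 0.7 -0.1 -0.9] M [0.03 0.01 0.02] gap 0.0719 q [-0.08  0.24  2.11  0.    0.75  1.49]
14 [[ 0.3852 -0.0768  0.006 ]
 [ 0.39   -0.0276  0.0072]
 [ 0.3935  0.0351  0.008 ]]
342 [[ 0.4133 -0.0425  0.0071]
 [ 0.4379 -0.0214  0.0114]
 [ 0.4556 -0.0005  0.0272]]
```

```bash
python3 -m inch '[{"slide":[3,-0.3,-1],"roll":0},{"slide":[3,-0.5,-1],"roll":0},{"slide":[2.5,-0.5,0],"roll":0},{"slide":[0,0,0],"roll":0}]' 1; python3 -c "
from h import *
st();P,im,d=snap('wrist','w5.png');s,_=st()
T=np.array(P['T']);p=np.array([.5765,-.003,.085]);q=T[:3,:3].T@(p-T[:3,3]);u,v=int(P['fx']*q[0]/q[2]+P['cx']),int(P['fy']*q[1]/q[2]+P['cy']);print(u,v)
cv2.imwrite('pics/w5c.png',cv2.resize(im[v-90:v+90,u-90:u+90],None,fx=3,fy=3))"
```

```text
time: 6.0
position: [0.5182, -0.008, 0.1933]
eef_rot: [3.14, -0.001, 0.055]
ft_force: [0.3, -0.7, -1.1]
finger_gap: 0.0878
t 6.0 p [ 0.5182 -0.008   0.1933] x [ 0.999 -0.001  0.035] y [-0.001 -1.     0.001] z [ 0.035 -0.001 -0.999] F [ 0.3 -0.7 -1.1] M [ 0.05 -0.01  0.02] gap 0.0878 q [-0.04  0.32  1.92  0.    0.86  1.53]
t 6.05 p [ 0.5161 -0.0081  0.1927] x [ 0.999 -0.001  0.033] y [-0.001 -1.     0.001] z [ 0.033 -0.001 -0.999] F [ 0.1 -0.5 -0.4] M [ 0.01  0.07 -0.01] gap 0.0878 q [-0.04  0.32  1.93  0.    0.86  1.53]
307 163
```

View pics/w5c.png

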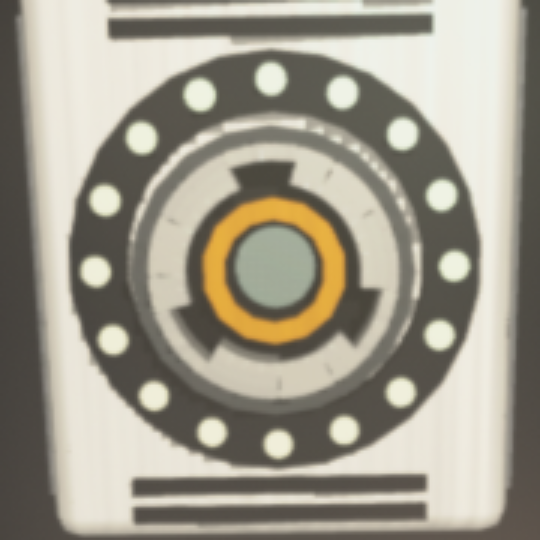

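The crop shows the ring centred at about (273,270). Its dark slots are at (263,178), (360,315) and (200,330). I'll sample around the ring to get their angle.

```bash
python3 - <<'E'
from h import *
z=np.load('pics/w5.png.npz');P={k:z[k] for k in z};im=z['im'];g=cv2.cvtColor(im,cv2.COLOR_BGR2GRAY)
c=cloud(P,z['d'])
m=(np.abs(c[...,2]-.085)<.004)&(np.hypot(c[...,0]-.5765,c[...,1]+.003)<.04)
q=c[m];print('ringpts',len(q),np.median(q[:,2]))
pts=cv2.findNonZero(m.astype(np.uint8));(e,_)=cv2.minEnclosingCircle(pts);C=ray(P,*e,.085);print('enclosing centre',C)
hull=cv2.convexHull(pts)[:,0];w=np.array([ray(P,*h,.085) for h in hull]);A=np.c_[2*w[:,:2],np.ones(len(w))];s=np.linalg.lstsq(A,(w[:,:2]**2).sum(1),rcond=None)[0];print('fit',s[:2],np.sqrt(s[2]+s[0]**2+s[1]**2))
T=P['T'];th=np.radians(np.arange(0,360,1))
# brass centre
hsv=cv2.cvtColor(im,cv2.COLOR_BGR2HSV);b=cv2.inRange(hsv,(10,120,100),(35,255,255));mm=np.zeros_like(b);mm[103:223,247:367]=255;mo=cv2.minEnclosingCircle(cv2.findNonZero(b&mm));print('brass',ray(P,*mo[0],.0773),mo)
for cen in (s[:2],):
  for r in (.0205,.0215):
    w=np.c_[cen[0]+r*np.cos(th),cen[1]+r*np.sin(th),np.full(360,.085)]
    k=(w-T[:3,3])@T[:3,:3];u=P['fx']*k[:,0]/k[:,2]+P['cx'];v=P['fy']*k[:,1]/k[:,2]+P['cy']
    val=cv2.remap(g,u.astype(np.float32)[None],v.astype(np.float32)[None],cv2.INTER_LINEAR)[0]
    dark=val<110
    print(r,'frac',dark.mean(),'slot phase deg',np.degrees(np.angle((dark*np.exp(3j*th)).sum()))/3, [int(x) for x in np.where(np.diff(dark.astype(int)))[0]])
E
```

```text
ringpts 4033 0.0850578847947096
enclosing centre [ 0.57730793 -0.00303142  0.085     ]
fit [ 0.57638452 -0.00301971] 0.029673585363928837
brass [ 0.57644042 -0.00274545  0.0773    ] ((307.8187255859375, 162.60557556152344), 24.61929702758789)
0.0205 frac 0.25555555555555554 slot phase deg 5.499999999999997 [21, 110, 140, 229, 260, 350]
0.0215 frac 0.25555555555555554 slot phase deg 5.499999999999997 [21, 110, 140, 229, 260, 350]
```

```bash
python3 -c "
import cv2
im=cv2.imread('pics/w1.png');cv2.imwrite('pics/w1c.png',cv2.resize(im[150:240,230:330],None,fx=6,fy=6,interpolation=cv2.INTER_CUBIC))"
```

```text
(no output)
```

View pics/w1c.png

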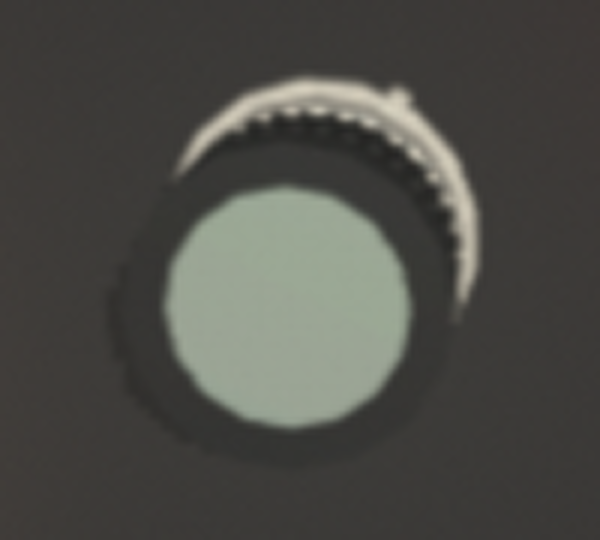

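A ridge shows at crop (399,96), which is w1 pixel (296.5,166).

```bash
python3 - <<'E'
from h import *
z=np.load('pics/w1.png.npz');P={k:z[k] for k in z};c=cloud(P,z['d'])
m=(np.hypot(c[...,0]-.464,c[...,1]+.2485)<.05)&(c[...,2]>.066);q=c[m];ctr=(q.min(0)+q.max(0))/2;print(ctr,np.ptp(q,0))
(e,r)=cv2.minEnclosingCircle(cv2.findNonZero(m.astype(np.uint8)));ctr=ray(P,*e,.072);print(ctr,r)
for zz in(.02,.023):
    p=ray(P,296.5,166,zz);w=p-ctr;print(p,np.hypot(*w[:2]),np.degrees(np.arctan2(w[1],w[0])))
st()
E
```

```text
[ 0.45975502 -0.2524709   0.19622156] [0.0527675  0.09188115 0.26039322]
[ 0.30494449 -0.16728383  0.072     ] 220.70706176757812
[ 0.48495373 -0.26156062  0.02      ] 0.20320294339859957 -27.64253611903112
[ 0.48531521 -0.26171983  0.023     ] 0.2035970415813046 -27.63503118826358
t 6.05 p [ 0.5161 -0.0081  0.1927] x [ 0.999 -0.001  0.033] y [-0.001 -1.     0.001] z [ 0.033 -0.001 -0.999] F [ 0.1 -0.5 -0.4] M [ 0.01  0.07 -0.01] gap 0.0878 q [-0.04  0.32  1.93  0.    0.86  1.53]
```

Relative to the objective's centre (0.464, -0.2485) the ridge is at r = 24.7 mm, which fits the collar, and at -32°. The lugs are therefore at -32°, 88° and 208°, and they need a +37.5° turn to reach the slots at 5.5°. Now to the objective.

```bash
python3 -m inch '[{"slide":[-0.8,4,0],"roll":0},{"slide":[-0.8,4,0],"roll":0},{"slide":[-0.8,4,0],"roll":0},{"slide":[-0.8,4,0],"roll":0},{"slide":[-0.8,4,0],"roll":0},{"slide":[-0.8,4,0],"roll":0},{"slide":[0,0,0],"roll":0}]' 1; python3 -c "
from h import *
st();P,im,d=snap('wrist','w6.png');c=cloud(P,d);st()
m=(np.hypot(c[...,0]-.464,c[...,1]+.2485)<.04)&(c[...,2]>.064)&(c[...,2]<.08);q=c[m];print(len(q),np.round(np.median(q,0),4),np.round((np.percentile(q,1,0)+np.percentile(q,99,0))/2,4),np.ptp(q,0))
pts=cv2.findNonZero(m.astype(np.uint8));e,r=cv2.minEnclosingCircle(pts);print(e,r,ray(P,*e,.072))"
```

```text
time: 6.75
position: [0.4532, -0.2518, 0.181]
eef_rot: [-3.135, -0.007, -0.02]
ft_force: [0.5, 1.5, 0.0]
finger_gap: 0.0877
t 6.75 p [ 0.4532 -0.2518  0.181 ] x [1.    0.004 0.012] y [ 0.005 -1.    -0.006] z [ 0.012  0.006 -1.   ] F [0.5 1.5 0. ] M [0.07 0.08 0.05] gap 0.0877 q [-0.54  0.35  1.92  0.02  0.87  1.02]
t 6.8 p [ 0.4529 -0.2499  0.1807] x [1.    0.005 0.011] y [ 0.005 -1.    -0.008] z [ 0.011  0.008 -1.   ] F [-0.3  0.4 -1.3] M [-0.    0.06  0.01] gap 0.0875 q [-0.53  0.35  1.92  0.02  0.87  1.02]
3457 [ 0.4654 -0.2492  0.0729] [ 0.4648 -0.2491  0.0703] [0.04409378 0.04343181 0.01124824]
(313.1215515136719, 230.83203125) 33.50815200805664 [ 0.46534235 -0.24921228  0.072     ]
```

```bash
python3 -m inch '[{"slide":[1,0,2],"roll":0},{"slide":[0,0,3],"roll":0},{"slide":[0,0,3],"roll":0},{"slide":[0,0,2],"roll":0},{"slide":[0,0,1],"roll":0},{"slide":[0,0,0],"roll":0}]' 1; python3 -c "
from h import *
st()"
```

```text
time: 7.4
position: [0.4579, -0.2405, 0.0643]
eef_rot: [-3.128, -0.01, -0.004]
ft_force: [0.4, 0.2, 0.5]
finger_gap: 0.0877
t 7.4 p [ 0.4579 -0.2405  0.0643] x [1.    0.006 0.003] y [ 0.006 -1.    -0.014] z [ 0.003  0.014 -1.   ] F [0.4 0.2 0.5] M [0.08 0.06 0.01] gap 0.0877 q [-0.51  0.55  1.96  0.02  0.64  1.03]
```

```bash
python3 -m inch '[{"slide":[0.7,0.9,0.5],"roll":0},{"slide":[0,0,0.5],"roll":0},{"slide":[0,0,0],"roll":0}]' 1; python3 -c "
from h import *
st()"
```

```text
time: 7.7
position: [0.4664, -0.2494, 0.0551]
eef_rot: [-3.129, -0.012, -0.007]
ft_force: [0.1, -0.6, 0.1]
finger_gap: 0.0879
t 7.7 p [ 0.4664 -0.2494  0.0551] x [1.    0.008 0.004] y [ 0.008 -1.    -0.013] z [ 0.004  0.013 -1.   ] F [ 0.1 -0.6  0.1] M [-0.01  0.01  0.  ] gap 0.0879 q [-0.52  0.58  1.94  0.02  0.63  1.02]
```

```bash
python3 -m inch '[{"slide":[0,0,0],"roll":0},{"slide":[0,0,0],"roll":0},{"slide":[0,0,0],"roll":0},{"slide":[0,0,0],"roll":0},{"slide":[0,0,0],"roll":0}]' 0.3 25; python3 -c "
from h import *
st()"
```

```text
time: 8.2
position: [0.4675, -0.2503, 0.0569]
eef_rot: [-3.131, -0.011, -0.012]
ft_force: [0.7, 0.3, 0.2]
finger_gap: 0.0515
t 8.2 p [ 0.4675 -0.2503  0.0569] x [1.    0.007 0.008] y [ 0.007 -1.    -0.011] z [ 0.007  0.011 -1.   ] F [0.7 0.3 0.2] M [0.04 0.   0.01] gap 0.0515 q [-0.52  0.58  1.94  0.02  0.63  1.02]
```

```bash
python3 -m inch '[{"slide":[0,0,0],"roll":0},{"slide":[0,0,0],"roll":0},{"slide":[0,0,0],"roll":0}]' 0.3 25; python3 -c "
from h import *
st()"
```

```text
time: 8.5
position: [0.4673, -0.2502, 0.0569]
eef_rot: [-3.131, -0.011, -0.012]
ft_force: [0.5, 0.6, -0.1]
finger_gap: 0.0438
t 8.5 p [ 0.4673 -0.2502  0.0569] x [1.    0.007 0.007] y [ 0.007 -1.    -0.011] z [ 0.007  0.011 -1.   ] F [ 0.5  0.6 -0.1] M [0.   0.01 0.04] gap 0.0438 q [-0.52  0.58  1.94  0.02  0.63  1.02]
```

```bash
python3 -m inch '[{"slide":[0,0,-1.5],"roll":0},{"slide":[0,0,-3],"roll":0},{"slide":[0,0,-4],"roll":0},{"slide":[0,0,-4],"roll":0},{"slide":[0,0,-1],"roll":0}]'; python3 -c "
from h import *
st()"; python3 -m inch '[{"slide":[1.8,-3.8,0],"roll":0},{"slide":[1.8,-4,0],"roll":0},{"slide":[1.8,-4,0],"roll":0},{"slide":[1.8,-4,0],"roll":0},{"slide":[1.8,-4,0],"roll":0},{"slide":[1.8,-4,0],"roll":0},{"slide":[0,0,0],"roll":0}]'; python3 -c "
from h import *
st()"
```

```text
time: 9.0
position: [0.4642, -0.2506, 0.1968]
eef_rot: [-3.127, -0.011, -0.001]
ft_force: [-0.5, -0.5, -2.2]
finger_gap: 0.0438
t 9.0 p [ 0.4642 -0.2506  0.1968] x [1.    0.007 0.001] y [ 0.007 -1.    -0.015] z [ 0.001  0.015 -1.   ] F [-0.5 -0.5 -2.2] M [ 0.06 -0.   -0.08] gap 0.0438 q [-0.52  0.34  1.88  0.02  0.93  1.03]
time: 9.7
position: [0.5733, -0.0053, 0.2032]
eef_rot: [-3.13, -0.001, -0.007]
ft_force: [-0.6, -0.5, -2.2]
finger_gap: 0.0438
t 9.7 p [ 0.5733 -0.0053  0.2032] x [1.    0.001 0.005] y [ 0.001 -1.    -0.012] z [ 0.005  0.012 -1.   ] F [-0.6 -0.5 -2.2] M [-0.02  0.06 -0.03] gap 0.0438 q [-0.04  0.39  1.78  0.01  0.96  1.53]
```

```bash
python3 -m inch '[{"slide":[0,0,0],"roll":-8},{"slide":[0,0,0],"roll":-8},{"slide":[0,0,0],"roll":-8},{"slide":[0,0,0],"roll":-8},{"slide":[0,0,0],"roll":-5},{"slide":[0,0,0],"roll":0}]'; python3 - <<'E'
from h import *
s,Rm=st();print('yaw',np.degrees(np.arctan2(Rm[1,0],Rm[0,0])))
for n in('top','scene'):
    P,im,d=snap(n,n+'_hold.png');c=cloud(P,d);print(n)
P,im,d=snap('wrist','w7.png');c=cloud(P,d);cv2.imwrite('pics/w7c.png',im[100:420,120:520])
E
```

```text
time: 10.3
position: [0.5682, -0.0056, 0.1997]
eef_rot: [-2.952, -1.038, 0.002]
ft_force: [-0.8, -0.5, -2.8]
finger_gap: 0.0438
t 10.3 p [ 0.5682 -0.0056  0.1997] x [0.78  0.626 0.003] y [ 0.626 -0.78  -0.012] z [-0.005  0.011 -1.   ] F [-0.8 -0.5 -2.8] M [ 0.03 -0.01 -0.02] gap 0.0438 q [-0.04  0.4   1.79  0.01  0.97  0.85]
yaw 38.727986645420216
top
scene
```

View pics/w7c.png

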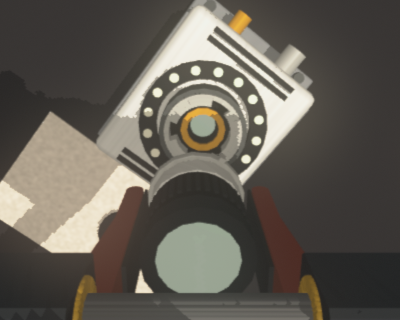

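```bash
python3 - <<'E'
from h import *
z=np.load('pics/w7.png.npz');P={k:z[k] for k in z};im=z['im'];c=cloud(P,z['d']);T=P['T']
cv2.imwrite('pics/w7d.png',cv2.resize(im[235:330,255:385],None,fx=6,fy=6,interpolation=cv2.INTER_CUBIC))
tcp=np.array([.5682,-.0056,.1997])
m=(np.hypot(c[...,0]-.568,c[...,1]+.006)<.03)&(c[...,2]>.207)&(c[...,2]<.225);q=c[m];print(len(q),np.round(np.median(q,0),4),np.round(np.percentile(q,[1,99],axis=0),4),np.round((np.percentile(q,1,0)+np.percentile(q,99,0))/2,4))
hsv=cv2.cvtColor(im,cv2.COLOR_BGR2HSV);mm=(m)&(im.min(2)>110);pts=cv2.findNonZero(mm.astype(np.uint8));e=cv2.fitEllipse(cv2.convexHull(pts));print(e)
print('lens centre',ray(P,*e[0],.2148))
st()
E
```

```text
11059 [ 0.5703 -0.0048  0.216 ] [[ 0.5482 -0.0286  0.2077]
 [ 0.5934  0.0216  0.2242]] [ 0.5708 -0.0035  0.2159]
((308.60931396484375, 363.0379333496094), (75.20732116699219, 109.73914337158203), 73.89115142822266)
lens centre [ 0.5627792 -0.0071179  0.2148   ]
t 10.45 p [ 0.5686 -0.0054  0.2   ] x [0.782 0.623 0.004] y [ 0.623 -0.782 -0.011] z [-0.004  0.011 -1.   ] F [-0.   0.  -2.1] M [ 0.02 -0.09 -0.06] gap 0.0439 q [-0.04  0.4   1.79  0.01  0.96  0.85]
```

View pics/w7d.png

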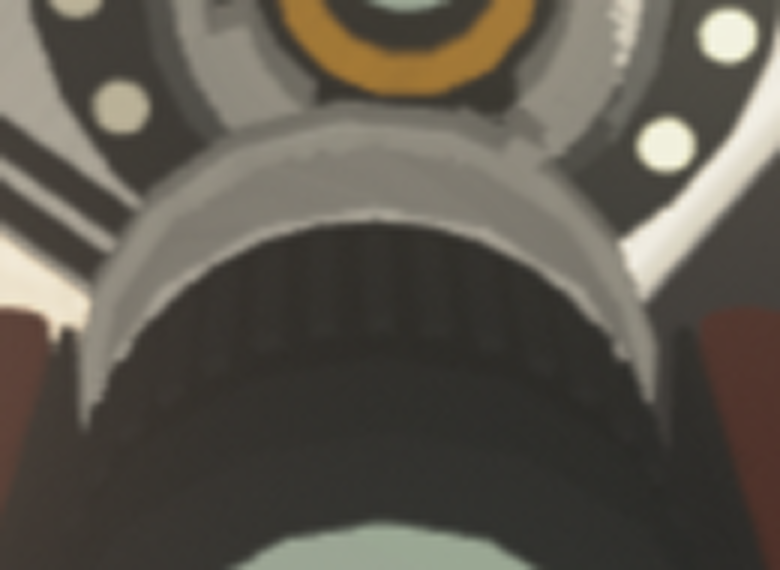

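```bash
python3 - <<'E'
from h import *
z=np.load('pics/w7.png.npz');P={k:z[k] for k in z};im=z['im'];c=cloud(P,z['d'])
s,Rm=st(); tcp=np.array(s['position'])
g=(np.abs(im.astype(int)-im[360,318].astype(int)).max(2)<25).astype(np.uint8)
n,l,stt,cen=cv2.connectedComponentsWithStats(g);k=l[360,318];print(stt[k],cen[k])
cnt=max(cv2.findContours((l==k).astype(np.uint8),0,2)[0],key=cv2.contourArea);e=cv2.fitEllipse(cnt);print(e,'depth z',c[360,318])
L=ray(P,*e[0],c[360,318][2]);print('lens rel tool',Rm.T@(L-tcp))
# collar outer edge points from enlarged picture
px=[(95,330),(135,215),(235,130),(385,100),(600,190),(645,270),(655,360)]
w=np.array([ray(P,255+a/6,235+b/6,.1631) for a,b in px]);A=np.c_[2*w[:,:2],np.ones(len(w))];f=np.linalg.lstsq(A,(w[:,:2]**2).sum(1),rcond=None)[0];r=np.sqrt(f[2]+f[0]**2+f[1]**2);C=np.array([*f[:2],.1631]);print('collar C',C,r,'rel tool',Rm.T@(C-tcp))
p=ray(P,255+525/6,235+130/6,.163);d=p-C;print('ridge r',np.hypot(*d[:2]),np.degrees(np.arctan2(d[1],d[0])))
C2=tcp+Rm@np.array([-.0025,0,.037]);d=p-C2;print('ridge2 r',np.hypot(*d[:2]),np.degrees(np.arctan2(d[1],d[0])))
E
```

```text
t 10.45 p [ 0.5686 -0.0054  0.2   ] x [0.782 0.623 0.004] y [ 0.623 -0.782 -0.011] z [-0.004  0.011 -1.   ] F [-0.   0.  -2.1] M [ 0.02 -0.09 -0.06] gap 0.0439 q [-0.04  0.4   1.79  0.01  0.96  0.85]
[ 276  323   85   70 4799] [317.99041467 358.69952073]
((317.9822082519531, 359.3389587402344), (72.4478988647461, 83.97315216064453), 86.70614624023438) depth z [ 0.56636676 -0.00874014  0.21548175]
lens rel tool [-0.00350068  0.00098553 -0.01553573]
collar C [ 0.56721424 -0.00718321  0.1631    ] 0.023210586848525085 rel tool [-0.00234807  0.00090139  0.03685514]
ridge r 0.02352986179011397 8.300493654404534
ridge2 r 0.024125714620663253 6.628684474130763
```

The ridge now stands at about 7° against the slot's 5.5°, and the objective sits about (-2.7, +0.7) mm in the tool frame. I'll align it over the mount and come down.

```bash
cat > rel.py <<'E'
from h import *
s,Rm=st(); A=np.array(s['position'])+Rm@np.array([-.0027,.0007,.05]); e=np.array([.5764,-.003,0])-A; t=Rm.T@np.array([e[0],e[1],0])
print('yaw',round(np.degrees(np.arctan2(Rm[1,0],Rm[0,0])),1),'need tool xy cm',np.round(t[:2]*100,2),'underside rel ring mm',round((s['position'][2]-.0569-.085)*1000,1))
E
python3 -m inch '[{"slide":[0.6,0.2,1.2],"roll":0},{"slide":[0.5,0.1,1.5],"roll":0},{"slide":[0,0,1],"roll":0},{"slide":[0,0,0.3],"roll":0},{"slide":[0,0,0],"roll":0}]'; python3 rel.py
```

```text
time: 10.95
position: [0.5792, -0.0002, 0.155]
eef_rot: [-2.956, -1.027, 0.003]
ft_force: [-0.1, -0.6, -1.8]
finger_gap: 0.0438
t 10.95 p [ 5.792e-01 -2.000e-04  1.550e-01] x [0.785 0.62  0.002] y [ 0.62  -0.785 -0.013] z [-0.006  0.011 -1.   ] F [-0.1 -0.6 -1.8] M [-0.02 -0.02  0.  ] gap 0.0438 q [-0.03  0.47  1.79  0.01  0.89  0.87]
yaw 38.3 need tool xy cm [-0.14  0.04] underside rel ring mm 13.1
```

```bash
python3 -m inch '[{"slide":[-0.15,0.03,0.5],"roll":0},{"slide":[0,0,0.3],"roll":0},{"slide":[0,0,0],"roll":0}]'; python3 rel.py
```

```text
time: 11.25
position: [0.578, -0.0014, 0.1463]
eef_rot: [-2.956, -1.027, 0.004]
ft_force: [0.1, -0.4, -2.3]
finger_gap: 0.0442
t 11.25 p [ 0.578  -0.0014  0.1463] x [0.785 0.62  0.002] y [ 0.62  -0.785 -0.013] z [-0.006  0.011 -1.   ] F [ 0.1 -0.4 -2.3] M [-0.05 -0.01  0.  ] gap 0.0442 q [-0.03  0.48  1.8   0.01  0.87  0.86]
yaw 38.3 need tool xy cm [0.03 0.02] underside rel ring mm 4.4
```

```bash
python3 -m inch '[{"slide":[0.02,0.01,0.3],"roll":0},{"slide":[0,0,0.3],"roll":0},{"slide":[0,0,0.2],"roll":0}]'; python3 rel.py
```

```text
time: 11.55
position: [0.5788, -0.0013, 0.1387]
eef_rot: [-2.956, -1.027, 0.001]
ft_force: [-0.1, -0.0, -0.6]
finger_gap: 0.044
t 11.55 p [ 0.5788 -0.0013  0.1387] x [0.785 0.62  0.003] y [ 0.62  -0.785 -0.012] z [-0.005  0.011 -1.   ] F [-0.1 -0.  -0.6] M [-0.01 -0.01 -0.01] gap 0.044 q [-0.03  0.49  1.8   0.01  0.85  0.86]
yaw 38.3 need tool xy cm [-0.04 -0.03] underside rel ring mm -3.2
```

```bash
python3 -m inch '[{"slide":[-0.03,-0.02,0.25],"roll":0},{"slide":[0,0,0.2],"roll":0}]'; python3 rel.py
```

```text
time: 11.75
position: [0.5785, -0.0013, 0.134]
eef_rot: [-2.956, -1.027, 0.0]
ft_force: [-0.4, 0.6, -2.2]
finger_gap: 0.0437
t 11.75 p [ 0.5785 -0.0013  0.134 ] x [0.785 0.62  0.004] y [ 0.62  -0.785 -0.011] z [-0.004  0.011 -1.   ] F [-0.4  0.6 -2.2] M [-0.05 -0.02 -0.01] gap 0.0437 q [-0.03  0.5   1.8   0.01  0.84  0.86]
yaw 38.3 need tool xy cm [-0.02 -0.01] underside rel ring mm -7.9
```

At 7.9 mm below the ring's top with no contact force, the lugs must be in the slots. Now push against the spring.

```bash
python3 -m inch '[{"slide":[-0.02,-0.01,0.25],"roll":0},{"slide":[0,0,0.25],"roll":0}]'; python3 rel.py
```

```text
time: 11.95
position: [0.5787, -0.0012, 0.1293]
eef_rot: [-2.957, -1.027, -0.001]
ft_force: [-2.0, 1.5, 5.3]
finger_gap: 0.0437
t 11.95 p [ 0.5787 -0.0012  0.1293] x [0.785 0.62  0.004] y [ 0.62  -0.785 -0.011] z [-0.003  0.011 -1.   ] F [-2.   1.5  5.3] M [ 0.08  0.29 -0.03] gap 0.0437 q [-0.03  0.51  1.8   0.02  0.83  0.86]
yaw 38.3 need tool xy cm [-0.04 -0.01] underside rel ring mm -12.6
```

```bash
python3 -m inch '[{"slide":[-0.03,0,0.2],"roll":0},{"slide":[0,0,0.1],"roll":0}]'; python3 rel.py
```

```text
time: 12.15
position: [0.5788, -0.0011, 0.1272]
eef_rot: [-2.957, -1.026, -0.002]
ft_force: [-2.4, 0.9, 8.8]
finger_gap: 0.0442
t 12.15 p [ 0.5788 -0.0011  0.1272] x [0.785 0.62  0.005] y [ 0.62  -0.785 -0.011] z [-0.002  0.012 -1.   ] F [-2.4  0.9  8.8] M [0.12 0.53 0.03] gap 0.0442 q [-0.03  0.51  1.8   0.02  0.83  0.86]
yaw 38.3 need tool xy cm [-0.07 -0.01] underside rel ring mm -14.7
```

```bash
python3 -m inch '[{"slide":[-0.05,-0.02,0.12],"roll":0},{"slide":[-0.03,0.02,0.06],"roll":6}]'; python3 rel.py
```

```text
time: 12.35
position: [0.5793, -0.0013, 0.1272]
eef_rot: [-3.007, -0.869, -0.006]
ft_force: [-1.2, 0.8, 8.9]
finger_gap: 0.0435
t 12.35 p [ 0.5793 -0.0013  0.1272] x [0.846 0.533 0.007] y [ 0.533 -0.846 -0.01 ] z [ 0.     0.012 -1.   ] F [-1.2  0.8  8.9] M [0.11 0.16 0.04] gap 0.0435 q [-0.03  0.51  1.81  0.02  0.83  0.97]
yaw 32.2 need tool xy cm [-0.1  -0.03] underside rel ring mm -14.7
```

```bash
python3 -m inch '[{"slide":[-0.06,0,0.2],"roll":0},{"slide":[-0.06,0,0.1],"roll":0}]'; python3 rel.py
```

```text
time: 12.55
position: [0.5796, -0.0013, 0.1264]
eef_rot: [-3.009, -0.863, -0.01]
ft_force: [-2.2, 1.9, 9.6]
finger_gap: 0.0441
t 12.55 p [ 0.5796 -0.0013  0.1264] x [0.848 0.53  0.01 ] y [ 0.53  -0.848 -0.009] z [ 0.003  0.013 -1.   ] F [-2.2  1.9  9.6] M [0.41 0.53 0.04] gap 0.0441 q [-0.03  0.51  1.81  0.02  0.82  0.97]
yaw 32.0 need tool xy cm [-0.14 -0.05] underside rel ring mm -15.5
```

```bash
python3 -m inch '[{"slide":[-0.08,0,0.1],"roll":8},{"slide":[-0.05,0.03,0.1],"roll":8}]'; python3 rel.py
```

```text
time: 12.75
position: [0.5807, -0.0021, 0.1267]
eef_rot: [-3.101, -0.426, -0.016]
ft_force: [-0.9, 0.6, 6.1]
finger_gap: 0.0439
t 12.75 p [ 0.5807 -0.0021  0.1267] x [0.963 0.27  0.012] y [ 0.27  -0.963 -0.01 ] z [ 0.008  0.013 -1.   ] F [-0.9  0.6  6.1] M [-0.21  0.29  0.06] gap 0.0439 q [-0.03  0.51  1.81  0.02  0.82  1.25]
yaw 15.6 need tool xy cm [-0.23 -0.05] underside rel ring mm -15.2
```

```bash
python3 -m inch '[{"slide":[-0.15,0,0.1],"roll":8},{"slide":[-0.1,0.03,0.1],"roll":8}]'; python3 rel.py
```

```text
time: 12.95
position: [0.5807, -0.0033, 0.1268]
eef_rot: [-3.13, 0.027, -0.022]
ft_force: [0.2, -0.3, 7.0]
finger_gap: 0.044
t 12.95 p [ 0.5807 -0.0033  0.1268] x [ 1.    -0.017  0.014] y [-0.017 -1.    -0.012] z [ 0.014  0.012 -1.   ] F [ 0.2 -0.3  7. ] M [-0.23  0.15  0.07] gap 0.044 q [-0.03  0.51  1.81  0.02  0.81  1.54]
yaw -1.0 need tool xy cm [-0.23 -0.03] underside rel ring mm -15.1
```

```bash
python3 -m inch '[{"slide":[-0.12,0.03,0.08],"roll":8},{"slide":[-0.1,0.03,0.08],"roll":6}]'; python3 rel.py
```

```text
time: 13.15
position: [0.5803, -0.0042, 0.1273]
eef_rot: [-3.099, 0.424, -0.026]
ft_force: [-2.4, 0.7, 6.8]
finger_gap: 0.0439
t 13.15 p [ 0.5803 -0.0042  0.1273] x [ 0.963 -0.269  0.015] y [-0.269 -0.963 -0.015] z [ 0.018  0.011 -1.   ] F [-2.4  0.7  6.8] M [0.09 0.7  0.17] gap 0.0439 q [-0.03  0.51  1.81  0.02  0.8   1.8 ]
yaw -15.6 need tool xy cm [-0.21 -0.  ] underside rel ring mm -14.6
```

```bash
python3 -m inch '[{"slide":[-0.1,0.02,0.06],"roll":4},{"slide":[-0.05,0.02,0.0],"roll":3}]'; python3 rel.py
```

```text
time: 13.35
position: [0.5796, -0.0039, 0.128]
eef_rot: [-3.065, 0.62, -0.028]
ft_force: [2.0, 1.4, 0.2]
finger_gap: 0.0434
t 13.35 p [ 0.5796 -0.0039  0.128 ] x [ 0.921 -0.389  0.015] y [-0.389 -0.921 -0.018] z [ 0.021  0.011 -1.   ] F [2.  1.4 0.2] M [ 0.1  -0.47  0.4 ] gap 0.0434 q [-0.03  0.5   1.82  0.02  0.8   1.93]
yaw -22.9 need tool xy cm [-0.13  0.06] underside rel ring mm -13.9
```

The wrist moment has risen to 0.4 N·m, so it is at the stop. I'll let it rise into the notches.

```bash
python3 -m inch '[{"slide":[-0.05,0,-0.12],"roll":-1},{"slide":[0,0,-0.08],"roll":-1}]'; python3 rel.py
```

```text
time: 13.55
position: [0.5796, -0.0038, 0.13]
eef_rot: [-3.076, 0.562, -0.031]
ft_force: [2.5, 1.6, -9.2]
finger_gap: 0.0434
t 13.55 p [ 0.5796 -0.0038  0.13  ] x [ 0.935 -0.353  0.017] y [-0.353 -0.935 -0.017] z [ 0.022  0.01  -1.   ] F [ 2.5  1.6 -9.2] M [-0.02 -0.43 -0.16] gap 0.0434 q [-0.03  0.5   1.82  0.02  0.8   1.89]
yaw -20.7 need tool xy cm [-0.14  0.06] underside rel ring mm -11.9
```

At -11.9 mm it resists being pulled up, so the lugs are under the notch roofs. Releasing now.

```bash
python3 -m inch '[{"slide":[0,0,0.04],"roll":0},{"slide":[0,0,0],"roll":0},{"slide":[0,0,0],"roll":0},{"slide":[0,0,0],"roll":0},{"slide":[0,0,0],"roll":0}]' 0.85; python3 -c "
from h import *
st()"; python3 -m inch '[{"slide":[0,0,-1],"roll":0},{"slide":[0,0,-3],"roll":0},{"slide":[0,0,-4],"roll":0},{"slide":[-3,0,-4],"roll":0},{"slide":[-3,0,-2],"roll":0},{"slide":[0,0,0],"roll":0}]'; python3 - <<'E'
from h import *
st()
P,im,d=snap('wrist','w8.png');c=cloud(P,d)
for n in('wrist','top','scene'):
    if n!='wrist': P,im,d=snap(n,n+'9.png');c=cloud(P,d)
    for nm,(x,y),r,lo,hi in (('obj',(.5764,-.003),.035,.125,.17),('cap',(.438,-.021),.04,.006,.04),('long',(.469,.2665),.04,.09,.115)):
        m=(np.hypot(c[...,0]-x,c[...,1]-y)<r)&(c[...,2]>lo)&(c[...,2]<hi);q=c[m]
        if len(q)>20: print(n,nm,len(q),np.round(np.median(q,0),4),np.round((np.percentile(q,2,0)+np.percentile(q,98,0))/2,4))
cv2.imwrite('pics/w8c.png',cv2.imread('pics/w8.png'))
E
```

```text
time: 14.05
position: [0.5791, -0.0039, 0.1293]
eef_rot: [-3.077, 0.557, -0.029]
ft_force: [-0.6, -0.0, 1.0]
finger_gap: 0.0745
t 14.05 p [ 0.5791 -0.0039  0.1293] x [ 0.936 -0.35   0.016] y [-0.35  -0.937 -0.017] z [ 0.021  0.011 -1.   ] F [-0.6 -0.   1. ] M [ 0.05 -0.01 -0.03] gap 0.0745 q [-0.03  0.5   1.82  0.02  0.8   1.89]
time: 14.65
position: [0.519, 0.0158, 0.2754]
eef_rot: [-3.077, 0.558, -0.028]
ft_force: [-0.3, -0.9, 0.1]
finger_gap: 0.0744
t 14.65 p [0.519  0.0158 0.2754] x [ 0.936 -0.351  0.015] y [-0.351 -0.936 -0.017] z [ 0.02   0.011 -1.   ] F [-0.3 -0.9  0.1] M [0.04 0.   0.04] gap 0.0744 q [0.   0.22 1.84 0.01 1.06 1.92]
wrist obj 3345 [ 0.5773 -0.0025  0.146 ] [ 0.577  -0.0024  0.146 ]
wrist cap 1576 [ 0.4376 -0.022   0.0117] [ 0.4348 -0.022   0.019 ]
wrist long 291 [0.4832 0.2565 0.0984] [0.4799 0.2595 0.098 ]
top long 327 [0.4686 0.2659 0.1044] [0.4687 0.2663 0.1019]
scene obj 492 [ 0.5815 -0.002   0.1449] [ 0.577  -0.0021  0.137 ]
scene cap 329 [ 0.4382 -0.0214  0.0115] [ 0.4343 -0.0221  0.0181]
scene long 304 [0.4714 0.2662 0.104 ] [0.4691 0.2666 0.0991]
```

View pics/w8c.png

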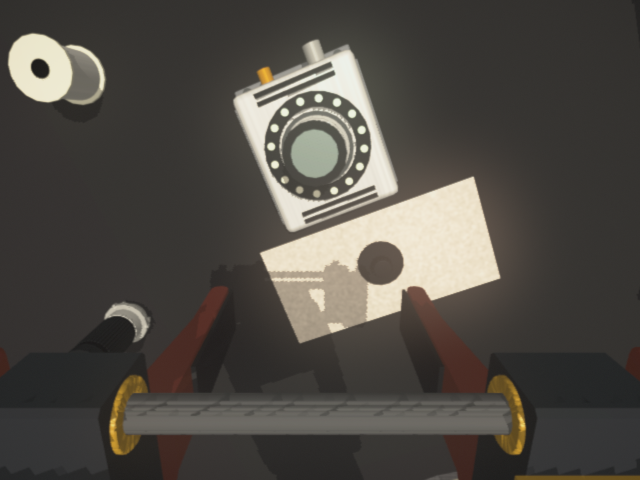

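The objective's top reads 0.146 m, against 0.145 m expected if locked and 0.148 m if it were only resting on the spring. The pull test held as well. The cap is on the mat and the robot is clear, so I'm handing in.

```bash
python3 -c "
from h import *
print(sign_off()); st()"
```

```text
the job is handed in; nothing more can be done
None
the job is handed in; nothing more can be done
```

The dust cap is off and on the mat, and the short objective is fitted and locked in the bench camera's mount. I handed the job in after about 15 s of the 72 s; it reports no verdict.

**What I did:**
- **Dust cap:** I lifted it straight out and set it on the mat. It touched down at a measured 15 N, harder than I meant.
- **Alignment:** I measured the slots at 5.5° from the camera's +x and lined the lugs up with them.
- **Fitting:** The lugs went in without contact force. I pushed to 15.5 mm below the ring's top at about 12 N, then turned clockwise until the wrist moment rose to 0.4 N·m at the stop. I then let it rise and released it.

**Last checks:**
- **Lock:** Before release the objective sat 11.9 mm below the ring's top and resisted about 7 N of upward pull. After release its top read 0.146 m. Locked would be 0.145 m and merely resting on the spring 0.148 m; this camera had read it about 1 mm high earlier.
- **Position:** The objective's centre reads within about 1 mm of the mount's axis. I did not measure its tilt after release.
- **Cap:** It lies at about (0.438, -0.022) m, near the middle of the mat.
- **Other things on the bench:** The long objective has not moved. I did not measure the others again, but the arm never went near them.

**Disagreements:**
- The upward force during the turn read about 3 N below the spring's calculated force, probably because the ledges carried part of it.
- The tool drifted about 2 mm sideways and leaned about 0.02 rad while turning. The side force stayed under 3 N.
- The overhead camera's depth readings did not show the cap or the fitted objective, so those checks rest on the scene and wrist cameras.

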